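# Set the oven's pull-out tray at its half-out notch

## Task

Lift the release bar of the tray under the electric oven, slide the tray out with the bar held up, and let the bar drop so that its catch sits fully down in the half-out notch, the first notch outward from the parked place. Feel for the notch gently, never ramming or dragging the catch hard against the notched strip, then let go of everything. Leave the shaker, crock, spoon and scraper as they are.

Things in the scene. Friction and masses are not known exactly. Their poses are not given: they have to be found in the camera images.
- oven: Countertop electric oven on an open-fronted plinth, 380 wide, 320 deep, 295 high; does not move. Origin: centre of its underside on the counter. Its own -x axis points out of its front, the way the tray comes out; z is up. The front face is 160 mm from the origin.
- tray (a joint): How far the shallow metal tray (325 x 270 mm, rim 50 mm above the counter) has slid out, m, 0 to 0.235, growing along the oven's -x. Friction about 2.5 N; it stays where left. It starts parked at 0.004 to 0.030, the catch down in a long parking gap in which it slides freely. Readings 0.090 to 0.100 are always on the flat land beyond the gap; the half-out notch comes after it (see rail).
- bar (a joint): Height of the U-shaped release bar above its lowest place, m, 0 to 0.022. It lifts straight up against a spring (8 N to start, 11 N at the top) and travels with the tray. It reads 0 with its catch in the parking gap or a notch, 0.010 with the catch on a land: lift it higher than that to clear. Let go over a land it rests there, and falls by itself when slid over a notch.
- bar_grip (a point): Middle of the release bar's front crossbar: straight, level, 14 x 14 mm in section, 318 mm long, 65 mm in front of the tray's front wall, its middle 75 mm above the counter when down. At tray reading 0 it is 110 mm in front of the oven's front. Axes as the oven's: -x outward, y along the bar, z up. Only bare counter lies under it.
- rail: Fixed rail hidden in the plinth, 300 x 30 x 10 mm, origin as the oven's. It carries a notched strip shifted by an unseen amount: the half-out notch is centred somewhere from tray reading 0.110 to 0.160, only to be felt; the full-out notch is 70 mm beyond. Notches are 10 mm long, square-ended, the catch 6 mm: 2 mm play each way. The catch may press on strip or rail with 50 N at most.
- shaker: Stainless dredge shaker with twist lid, 69 across, 116 high, upright. Origin: centre of underside. Bystander.
- crock: Sage ceramic crock, 110 across, 140 high, upright. Origin: centre of underside. Bystander.
- spoon: Cherry wood spoon, 287 long, 14 high, lying flat. Bystander.
- scraper: Bright orange plastic bowl scraper, 130 by 95, 12 high at its thick edge, lying flat. Bystander.

How it is judged:
By the outcome, as a careful person would: the job done as asked, in the order asked, and still so for the second after the job is handed in, with the robot touching nothing.
It also fails if it takes over 45 s, if anything falls off the work surface, if the arm or the gripper's body presses on something with over 40 N, if the wrist force passes 120 N, or if a joint passes its speed limit or range.

## Robot

A 6-joint arm with a two-finger parallel gripper is mounted at the origin on the work surface. World frame = base frame: x ahead of the robot, y to its left, z up, the work surface at z = 0. Lengths are in mm, angles in rad, forces in N, time in s.
With the tool pointing down it reaches from about 350 to 975 mm from the base axis. Payload 7.1 kg.
Tool frame: the origin (TCP) lies between the finger pads; the fingertips stand 19 mm ahead of it and the grasp point (between the pads) is the TCP; z points along the fingers, y is the line along which they close (so a half turn about z gives the same grasp; the last joint's range is limited). The gripper opens to 88 mm and grips with 3 to 60 N. Pads are 20 mm wide; open, the fingers measure 115 mm over their backs; the gripper's body (75 mm by 178 mm) begins 61 mm behind the grasp point.
Start: joints at [1.244, 0.423, 1.63, -0, 1.089, -0.019], TCP at [189.32, 595.62, 241.675] pointing down, gripper open.
Joint ranges: [-3, 3], [-0.9, 2.11], [0.09, 2.58], [-1.31, 4.45], [0.11, 2.69], [-2.54, 2.54]. Speed limits (rad/s): [2.39, 2.39, 3.01, 3.14, 3.14, 3.14].

## Interface

Orientations are given as a rotation vector (axis times angle).
In Python, from workcell import ctrl gives the robot as it stands.
- The arm moves only by the tool arm_command, never from a script. Its argument "series" is a list of rows, each an object with "linear": the shift along the tool's x, y, z in m, a list of three; "turn": the turn about the tool's z in rad. A call has 1 to 10 rows; each row shifts and turns the commanded pose from where the row before left it, along the tool's axes as they then stand; what a row does not reach is not made up. A row lasts 1/10 s, in which the tool goes at most 50 mm and 8.59 degrees, less where a joint would pass 70% of its speed; a pose out of reach is approached as far as the arm can. A call with a gripper value outside its range is refused whole. "jaw" is the opening, from -1 (shut) to 1 (fully open), set as the call begins (left out, the last holds). The fingers move at their own pace and stop on an object; the grip force is fixed at half the most. Time passes only in rows, so rows that do not move let the fingers close. It gives the time, the measured TCP pose, the force, the opening and the grip force at its end, in the units of the state.
- ctrl.get_obs(): the state, without advancing time (a new reading comes with each control period).
- ctrl.get_image(name): name is "side" or "top"; returns a dict with "frame" (400x640x3 uint8, blue, green, red), "fx", "fy", "cx", "cy" (pixels), "rvec" (rotation vector, rad) and "tvec" (3), from world to camera coordinates, as OpenCV has them. Camera axes: x right, y down, z forward; pixel columns grow to the right and rows downward; lengths in mm; the calibration is good to about 2 mm. A picture is of the moment at which its call begins. There is no depth.
- ctrl.close_job(): hands the job in; it is judged then, once.
The state is a dict: "t": time; "qpos": joint angles; "qvel": joint speeds; "joint_torque": joint torques, N m; "ee_pos": TCP position; "orientation": TCP orientation; "ft_force": force on the tool from outside, world axes, zero at the start; "moment": the same for the moment, N m; "width": finger opening in mm; "grasp_force": force on a finger pad.
Only numpy, scipy, OpenCV 4.12 (cv2) and the standard library are available. Lean on these libraries where they do the work, as an engineer would, in place of code of your own. Each camera call takes 0.05 s, during which the arm holds its last target. There are 200 camera calls.

## Working session

There is one attempt and no reset: what is moved stays moved. The work goes in short steps, Python scripts to look and compute and a tool call to move; the robot and the scene stay as the last step left them, time stands still between calls to the robot, and variables do not carry over. Pictures are saved under pics/ and viewed, at most 10 in all, crops included, and the job is handed in when it is done.

Besides the shell and the picture viewer there is one more tool, called after "Request:" by a JSON object that holds its "op" and its "data", one argument or row to a line. arm_command: Moves the arm, as the interface text tells. Its arguments: {"type":"object","properties":{"series":{"type":"array"},"jaw":{"type":"number"}},"required":["series"]}

```bash
mkdir -p pics; python3 - <<'E'
from workcell import ctrl
import cv2,json
o=ctrl.get_obs(); print({k:o[k] for k in('t','ee_pos','orientation','ft_force','width')})
for n in('side','top'):
    d=ctrl.get_image(n); cv2.imwrite(f'pics/{n}0.png',d['frame']); print(n,[d[k] for k in('fx','fy','cx','cy','rvec','tvec')])
E
```

```text
{'t': 0.0, 'ee_pos': array([189.15838285, 595.13113328, 240.90882393]), 'orientation': array([-4.81522790e-01, -3.10418307e+00,  2.39992438e-03]), 'ft_force': array([0.03628438, 0.22862151, 0.38827985]), 'width': 87.92017063787914}
side [476.85985462561337, 476.85985462561337, 319.43373884503734, 192.31181300467685, array([ 1.04342968,  2.81306296, -0.45210376]), array([ 456.15030063, -330.21138615, 1566.21817451])]
top [410.90235413696246, 410.90235413696246, 319.94117520402114, 199.43212438776996, array([ 2.05951931, -2.14597892,  0.24828175]), array([  13.8317005 ,  570.63768484, 1066.37467528])]
```

View pics/side0.png

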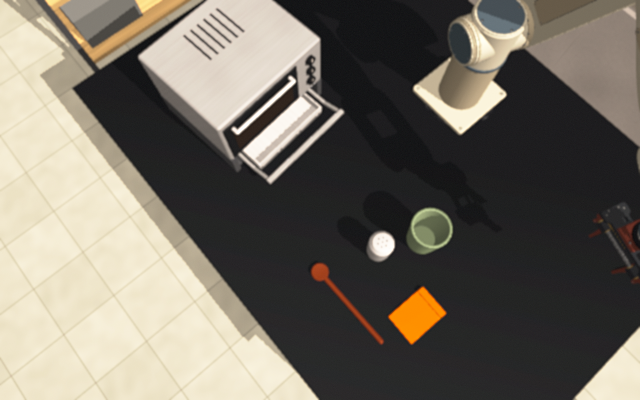

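View pics/top0.png

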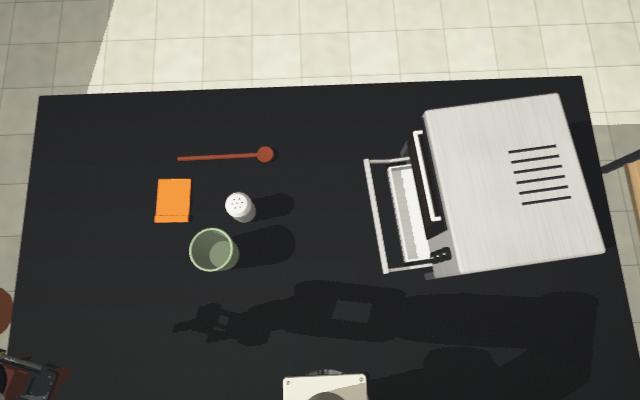

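The side view shows the bar crossbar from about (270,180) to (342,112), and the top view shows it from about (367,160) to (386,271). I'll enlarge both.

```bash
python3 - <<'E'
import cv2,numpy as np
a=cv2.imread('pics/top0.png')[145:285,350:450]; b=cv2.imread('pics/side0.png')[95:195,230:350]
A=cv2.resize(a,None,fx=4,fy=4,interpolation=cv2.INTER_CUBIC);B=cv2.resize(b,None,fx=3.3333,fy=3.3333,interpolation=cv2.INTER_CUBIC)
c=np.zeros((560,800,3),np.uint8);c[:560,:400]=A;c[:B.shape[0],400:400+B.shape[1]]=B[:,:400];cv2.imwrite('pics/crop.png',c)
E
```

```text
(no output)
```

View pics/crop.png

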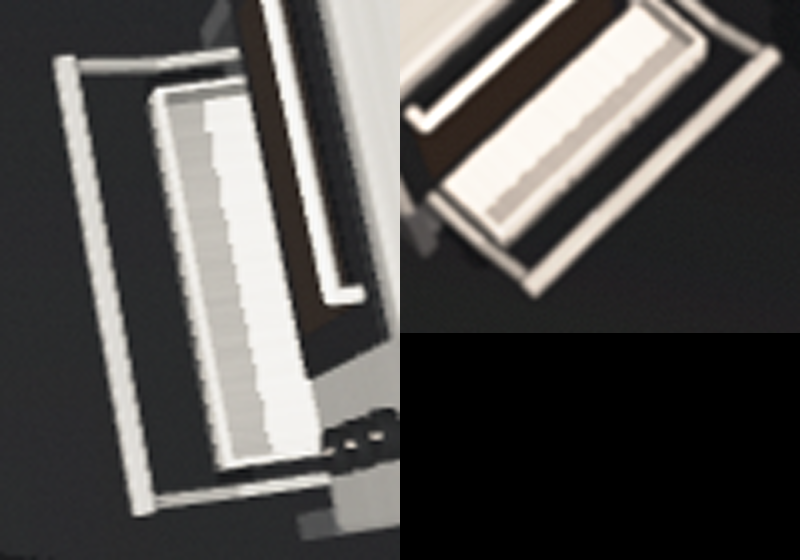

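The crop shows the crossbar's far end at top (366,159.5) / side (270,182) and its near end at top (386,273) / side (342.5,111).

```bash
cat > h.py <<'E'
import numpy as np,cv2
from workcell import ctrl
def cams():
    r={}
    for n in('top','side'):
        d=ctrl.get_image(n);K=np.array([[d['fx'],0,d['cx']],[0,d['fy'],d['cy']],[0,0,1]])
        r[n]=(K,cv2.Rodrigues(d['rvec'])[0],d['tvec'],d['frame'])
    return r
def tri(c,a,b):
    P=[c[n][0]@np.c_[c[n][1],c[n][2]] for n in('top','side')]
    X=cv2.triangulatePoints(P[0],P[1],np.array(a,float),np.array(b,float)).ravel();return X[:3]/X[3]
def plane(c,n,p,z):
    K,R,t,_=c[n];d=R.T@np.linalg.solve(K,[*p,1]);o=-R.T@t;return o+d*(z-o[2])/d[2]
E
python3 - <<'E'
from h import *
c=cams()
E=[((366,160),(270.2,181)),((385.8,272.5),(341.5,112))]
for a,b in E: print(tri(c,a,b),plane(c,'top',a,80),plane(c,'side',b,80))
p,q=[(plane(c,'top',a,80)+plane(c,'side',b,80))/2 for a,b in E]
u=q-p;print('mid',(p+q)/2,'len',np.linalg.norm(u),'yaw of bar',np.degrees(np.arctan2(u[1],u[0])))
R=cv2.Rodrigues(ctrl.get_obs()['orientation'])[0];print(R.round(3))
for n,t,s in(('crock',(211,250),(430,231)),('shaker',(237,205),(381,246))):print(n,plane(c,'top',t,130),plane(c,'side',s,130))
E
```

```text
[ 675.13287036 -139.19485568   72.5331471 ] [ 674.62188132 -142.10914532   80.        ] [ 675.09067698 -133.53296353   80.        ]
[ 364.27711218 -173.65494714   63.02441293] [ 364.60092877 -173.20228728   80.        ] [ 370.02903512 -165.63303296   80.        ]
mid [ 521.08563055 -153.61935727   80.        ] len 309.16014454986674 yaw of bar -174.13404783221205
[[-0.953  0.303 -0.   ]
 [ 0.303  0.953 -0.001]
 [ 0.    -0.001 -1.   ]]
crock [436.22747198 270.82275697 130.        ] [445.32682496 276.70241665 130.        ]
shaker [549.73747998 205.88835556 130.        ] [573.57023487 220.56774373 130.        ]
```

```bash
python3 - <<'E'
from h import *
c=cams()
o=np.array([-.102,.995]);m=np.array([520,-155])
for a,b in [((416,133),(236,130)),((436.5,219),(294,81))]:
    X=tri(c,a,b);print(X,'behind bar',-(X[:2]-m)@o,'along',(X[:2]-m)@[.995,.102])
for a,b in [((425,111),(141,57)),((457,272),(0,0))]:print(plane(c,'top',a,295))
o=ctrl.get_obs();R=cv2.Rodrigues(o['orientation'])[0]
print(R.T@(np.array([520,-90,200])-o['ee_pos']))
E
```

```text
[ 679.53678933 -242.28856905  253.8482213 ] behind bar 103.12487872032005 along 149.83567134398095
[ 469.63997405 -265.36700264  244.85625964] behind bar 104.67844497814859 along -61.36566008868487
[ 715.91999414 -256.79928991  295.        ]
[ 349.56450897 -287.65544759  295.        ]
[-522.85858988 -553.03269386   41.67848671]
```

Handle is about 100 mm behind the bar. I'll grip the bar near its robot-side end, clear of the handle.

Request:
{"op": "arm_command", "data": {
  "series": [
    {"linear": [-0.039, -0.026, 0], "turn": 0},
    {"linear": [-0.039, -0.026, 0], "turn": 0},
    {"linear": [-0.039, -0.026, 0], "turn": 0},
    {"linear": [-0.039, -0.026, 0], "turn": 0},
    {"linear": [-0.039, -0.026, 0], "turn": 0},
    {"linear": [-0.039, -0.026, 0], "turn": 0},
    {"linear": [-0.039, -0.026, 0], "turn": 0},
    {"linear": [-0.039, -0.026, 0], "turn": -0.1},
    {"linear": [0, 0, 0], "turn": -0.15},
    {"linear": [0, 0, 0], "turn": -0.15}
  ],
  "jaw": 0.2
}}

```text
t: 1.3
ee_pos: [424.7, 301.4, 241.8]
orientation: [-0.149, 3.138, 0.0]
ft_force: [-0.1, 0.0, 0.5]
width: 52.8
grasp_force: 0.0
```

Request:
{"op": "arm_command", "data": {
  "series": [
    {"linear": [0.005, -0.046, 0], "turn": 0},
    {"linear": [0.005, -0.046, 0], "turn": 0},
    {"linear": [0.005, -0.046, 0], "turn": 0},
    {"linear": [0.005, -0.046, 0], "turn": 0},
    {"linear": [0.005, -0.046, 0], "turn": 0},
    {"linear": [0.005, -0.046, 0], "turn": 0},
    {"linear": [0.005, -0.046, 0], "turn": 0},
    {"linear": [0.005, -0.046, 0], "turn": 0},
    {"linear": [0.005, -0.046, 0], "turn": 0},
    {"linear": [0, 0, 0], "turn": 0}
  ]
}}

```text
t: 2.3
ee_pos: [417.0, -118.0, 242.0]
orientation: [-0.136, 3.137, -0.002]
ft_force: [-0.6, -0.1, 0.3]
width: 52.5
grasp_force: 0.0
```

Request:
{"op": "arm_command", "data": {
  "series": [
    {"linear": [-0.003, -0.024, 0.01], "turn": 0},
    {"linear": [-0.003, -0.023, 0.03], "turn": 0},
    {"linear": [0, 0, 0.045], "turn": 0},
    {"linear": [0, 0, 0.035], "turn": 0},
    {"linear": [0, 0, 0], "turn": 0}
  ]
}}

```text
t: 2.8
ee_pos: [424.4, -158.1, 118.2]
orientation: [0.145, -3.131, -0.006]
ft_force: [-0.4, -0.1, 0.2]
width: 52.6
grasp_force: 0.0
```

```bash
python3 - <<'E'
from h import *
c=cams();a=c['top'][3][145:285,340:480];b=c['side'][3][70:195,230:380]
C=np.zeros((560,800,3),np.uint8)
A=cv2.resize(a,(400,400),interpolation=cv2.INTER_CUBIC);B=cv2.resize(b,(400,333),interpolation=cv2.INTER_CUBIC)
C[:400,:400]=A;C[:333,400:]=B;cv2.imwrite('pics/g1.png',C)
o=ctrl.get_obs();print(o['ee_pos'],o['qpos'])
E
```

```text
[ 427.23528464 -159.18373771  121.86573983] [-3.82819983e-01  3.77305524e-01  2.07458339e+00  1.47433137e-04
  6.91232910e-01 -2.04648916e+00]
```

View pics/g1.png

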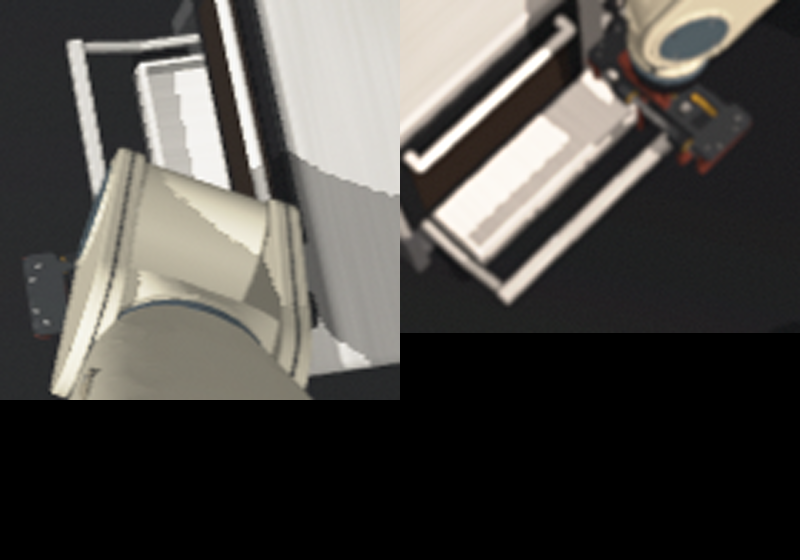

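The side view shows the gripper straddling the near end of the bar at about crop (665,145), with clearance to the oven. The top view is covered by the arm. I'll descend.

Request:
{"op": "arm_command", "data": {
  "series": [
    {"linear": [0, -0.004, 0.01], "turn": 0},
    {"linear": [0, 0, 0.01], "turn": 0},
    {"linear": [0, 0, 0.01], "turn": 0},
    {"linear": [0, 0, 0.01], "turn": 0},
    {"linear": [0, 0, 0.006], "turn": 0},
    {"linear": [0, 0, 0], "turn": 0},
    {"linear": [0, 0, 0], "turn": 0}
  ]
}}

```text
t: 3.6
ee_pos: [427.5, -163.7, 75.5]
orientation: [0.145, -3.138, -0.0]
ft_force: [-0.3, 0.6, -0.4]
width: 52.5
grasp_force: 0.0
```

Request:
{"op": "arm_command", "data": {
  "series": [
    {"linear": [0, 0, 0], "turn": 0},
    {"linear": [0, 0, 0], "turn": 0},
    {"linear": [0, 0, 0], "turn": 0},
    {"linear": [0, 0, 0], "turn": 0},
    {"linear": [0, 0, 0], "turn": 0},
    {"linear": [0, 0, 0], "turn": 0}
  ],
  "jaw": -1
}}

```text
t: 4.2
ee_pos: [427.8, -163.9, 75.8]
orientation: [-0.146, 3.138, -0.001]
ft_force: [-0.1, -1.8, 0.4]
width: 13.6
grasp_force: 30.0
```

Request:
{"op": "arm_command", "data": {
  "series": [
    {"linear": [0, 0, -0.003], "turn": 0},
    {"linear": [0, 0, -0.003], "turn": 0},
    {"linear": [0, 0, -0.003], "turn": 0},
    {"linear": [0, 0, -0.003], "turn": 0},
    {"linear": [0, 0, -0.003], "turn": 0},
    {"linear": [0, 0, -0.002], "turn": 0},
    {"linear": [0, 0, 0], "turn": 0},
    {"linear": [0, 0, 0], "turn": 0}
  ]
}}

```text
t: 5.0
ee_pos: [427.7, -163.7, 92.7]
orientation: [-0.145, 3.138, -0.0]
ft_force: [2.6, -3.0, -10.6]
width: 13.8
grasp_force: 30.0
```

Request:
{"op": "arm_command", "data": {
  "series": [
    {"linear": [0, 0.004, 0], "turn": 0},
    {"linear": [0, 0.009, 0], "turn": 0},
    {"linear": [0, 0.011, 0], "turn": 0},
    {"linear": [0, 0.011, 0], "turn": 0},
    {"linear": [0, 0.011, 0], "turn": 0},
    {"linear": [0, 0.011, 0], "turn": 0},
    {"linear": [0, 0.011, 0], "turn": 0},
    {"linear": [0, 0.011, 0], "turn": 0},
    {"linear": [0, 0.006, 0], "turn": 0},
    {"linear": [0, 0, 0], "turn": 0}
  ]
}}

```text
t: 6.0
ee_pos: [419.0, -77.8, 92.5]
orientation: [0.146, -3.137, -0.002]
ft_force: [-0.4, 2.6, -10.1]
width: 13.8
grasp_force: 30.0
```

Request:
{"op": "arm_command", "data": {
  "series": [
    {"linear": [0, 0, 0.002], "turn": 0},
    {"linear": [0, 0, 0.002], "turn": 0},
    {"linear": [0, 0, 0.001], "turn": 0},
    {"linear": [0, 0, 0], "turn": 0},
    {"linear": [0, 0, 0], "turn": 0}
  ]
}}

```text
t: 6.5
ee_pos: [419.2, -79.2, 87.5]
orientation: [0.144, -3.137, -0.001]
ft_force: [-3.2, 1.7, -10.3]
width: 13.7
grasp_force: 30.0
```

```bash
python3 - <<'E'
from h import *
o=ctrl.get_obs();print(o['ee_pos'],o['ft_force'],o['moment'])
c=cams();a=c['top'][3];b=c['side'][3];cv2.imwrite('pics/t2.png',a)
C=np.zeros((560,800,3),np.uint8)
C[:480,:400]=cv2.resize(a[90:282,340:500],(400,480),interpolation=cv2.INTER_CUBIC);C[:400,400:]=cv2.resize(b[40:200,220:380],(400,400),interpolation=cv2.INTER_CUBIC);cv2.imwrite('pics/g2.png',C)
E
```

```text
[419.19331193 -79.17496868  87.45556032] [ -3.19425293   1.73871305 -10.26754606] [0.38047062 0.36381084 0.22911344]
```

View pics/g2.png

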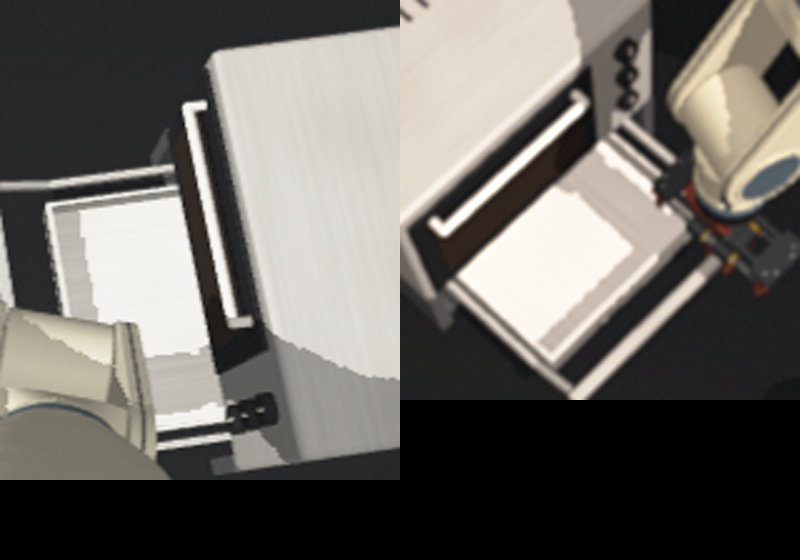

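The pictures show the tray pulled out with the gripper still on the bar. The oven roof's front corners are at about top (422.8,113) and (459,274.5). I'll check the reading from them.

```bash
python3 - <<'E'
from h import *
c=cams();o=np.array([-.094,.9956]);m=np.array([419.2,-79.2])
for t,s in(((422.8,113),(226,128)),((459,274.5),(321,40))):
    for X in(tri(c,t,s),plane(c,'top',t,295),plane(c,'side',s,295)):print(X.round(1),'reading',((m-X[:2])@o-110).round(1))
S=c['side'][3];cv2.imwrite('pics/s3.png',cv2.resize(S[20:150,180:340],(800,600)[:2],interpolation=cv2.INTER_CUBIC)[:600])
E
```

```text
[ 704.6 -243.2  303.9] reading 80.1
[ 711.2 -251.3  295. ] reading 88.7
[ 702.1 -243.1  295. ] reading 79.8
[ 343.8 -294.2  280.2] reading 96.9
[ 344.3 -291.2  295. ] reading 94.1
[ 350.4 -284.4  295. ] reading 87.8
```

Request:
{"op": "arm_command", "data": {
  "series": [
    {"linear": [0, 0.003, 0], "turn": 0},
    {"linear": [0, 0.004, 0], "turn": 0},
    {"linear": [0, 0, 0], "turn": 0},
    {"linear": [0, 0, 0.0005], "turn": 0},
    {"linear": [0, 0, 0.0005], "turn": 0},
    {"linear": [0, 0, 0], "turn": 0},
    {"linear": [0, 0, 0], "turn": 0}
  ]
}}

```text
t: 7.4
ee_pos: [418.6, -72.0, 86.5]
orientation: [0.145, -3.137, -0.001]
ft_force: [-5.5, 1.8, -9.1]
width: 13.8
grasp_force: 30.0
```

Request:
{"op": "arm_command", "data": {
  "series": [
    {"linear": [0, 0, 0.0005], "turn": 0},
    {"linear": [0, 0, 0], "turn": 0},
    {"linear": [0, 0, 0], "turn": 0}
  ]
}}

```text
t: 7.7
ee_pos: [418.5, -72.0, 86.0]
orientation: [0.145, -3.137, -0.001]
ft_force: [-4.3, 1.7, -9.6]
width: 13.7
grasp_force: 30.0
```

Request:
{"op": "arm_command", "data": {
  "series": [
    {"linear": [0, 0, 0.0005], "turn": 0},
    {"linear": [0, 0, 0], "turn": 0},
    {"linear": [0, 0, 0], "turn": 0}
  ]
}}

```text
t: 8.0
ee_pos: [418.5, -72.0, 85.8]
orientation: [0.145, -3.137, -0.001]
ft_force: [-6.2, 1.5, -4.1]
width: 13.6
grasp_force: 30.0
```

Request:
{"op": "arm_command", "data": {
  "series": [
    {"linear": [0, 0, 0.0003], "turn": 0},
    {"linear": [0, 0, 0], "turn": 0},
    {"linear": [0, 0, 0], "turn": 0}
  ]
}}

```text
t: 8.3
ee_pos: [418.5, -72.0, 85.7]
orientation: [0.144, -3.137, -0.001]
ft_force: [-7.0, 2.2, -0.7]
width: 13.7
grasp_force: 30.0
```

Land felt at z≈85.9, with arm compliance of about 10 N/mm. I'll slide outward lightly in short steps and watch fz. It should drop to about -9 over the notch.

Request:
{"op": "arm_command", "data": {
  "series": [
    {"linear": [0.0005, 0.001, 0], "turn": 0},
    {"linear": [0, 0.001, 0], "turn": 0},
    {"linear": [0, 0.001, 0], "turn": 0},
    {"linear": [0, 0.001, 0], "turn": 0},
    {"linear": [0, 0, 0], "turn": 0},
    {"linear": [0, 0, 0], "turn": 0}
  ]
}}

```text
t: 8.9
ee_pos: [418.3, -68.8, 85.7]
orientation: [-0.145, 3.138, -0.001]
ft_force: [-6.6, -4.6, -2.8]
width: 14.0
grasp_force: 30.0
```

Request:
{"op": "arm_command", "data": {
  "series": [
    {"linear": [0.0004, 0.001, 0], "turn": 0},
    {"linear": [0, 0.001, 0], "turn": 0},
    {"linear": [0, 0.001, 0], "turn": 0},
    {"linear": [0, 0, 0], "turn": 0},
    {"linear": [0, 0, 0], "turn": 0}
  ]
}}

```text
t: 9.4
ee_pos: [418.0, -65.9, 85.8]
orientation: [-0.145, 3.138, -0.001]
ft_force: [-5.6, -4.2, -3.2]
width: 13.7
grasp_force: 30.0
```

Request:
{"op": "arm_command", "data": {
  "series": [
    {"linear": [0.0004, 0.001, 0.0002], "turn": 0},
    {"linear": [0, 0.001, 0], "turn": 0},
    {"linear": [0, 0.001, 0], "turn": 0},
    {"linear": [0, 0, 0], "turn": 0},
    {"linear": [0, 0, 0], "turn": 0}
  ]
}}

```text
t: 9.9
ee_pos: [417.7, -63.0, 85.7]
orientation: [-0.145, 3.137, -0.002]
ft_force: [-4.7, -4.1, -2.9]
width: 13.9
grasp_force: 30.0
```

Request:
{"op": "arm_command", "data": {
  "series": [
    {"linear": [0.0004, 0.001, 0.0002], "turn": 0},
    {"linear": [0, 0.001, 0], "turn": 0},
    {"linear": [0, 0.001, 0], "turn": 0},
    {"linear": [0, 0, 0], "turn": 0},
    {"linear": [0, 0, 0], "turn": 0}
  ]
}}

```text
t: 10.4
ee_pos: [417.3, -60.0, 85.5]
orientation: [-0.145, 3.136, -0.002]
ft_force: [-3.0, -3.9, -3.8]
width: 13.7
grasp_force: 30.0
```

Request:
{"op": "arm_command", "data": {
  "series": [
    {"linear": [0.0003, 0.001, 0.0003], "turn": 0},
    {"linear": [0, 0.001, 0], "turn": 0},
    {"linear": [0, 0.001, 0], "turn": 0},
    {"linear": [0, 0, 0], "turn": 0},
    {"linear": [0, 0, 0], "turn": 0}
  ]
}}

```text
t: 10.9
ee_pos: [416.9, -56.5, 84.9]
orientation: [-0.145, 3.136, -0.001]
ft_force: [2.4, -2.6, -8.8]
width: 13.5
grasp_force: 30.0
```

Fz fell to the full spring force and z dropped, so the catch is over a notch. I'll lower gently.

Request:
{"op": "arm_command", "data": {
  "series": [
    {"linear": [0, 0, 0.0007], "turn": 0},
    {"linear": [0, 0, 0.0008], "turn": 0},
    {"linear": [0, 0, 0], "turn": 0},
    {"linear": [0, 0, 0], "turn": 0}
  ]
}}

```text
t: 11.3
ee_pos: [416.8, -56.5, 83.4]
orientation: [-0.145, 3.136, -0.001]
ft_force: [4.6, -2.5, -7.9]
width: 13.9
grasp_force: 30.0
```

Request:
{"op": "arm_command", "data": {
  "series": [
    {"linear": [-0.0004, 0, 0.001], "turn": 0},
    {"linear": [0, 0, 0.001], "turn": 0},
    {"linear": [0, 0, 0.001], "turn": 0},
    {"linear": [0, 0, 0.001], "turn": 0},
    {"linear": [0, 0, 0.001], "turn": 0},
    {"linear": [0, 0, 0.001], "turn": 0},
    {"linear": [0, 0, 0.0008], "turn": 0},
    {"linear": [0, 0, 0], "turn": 0},
    {"linear": [0, 0, 0], "turn": 0}
  ]
}}

```text
t: 12.2
ee_pos: [416.8, -56.4, 76.5]
orientation: [-0.145, 3.137, -0.0]
ft_force: [4.1, -2.0, -8.8]
width: 13.9
grasp_force: 30.0
```

Request:
{"op": "arm_command", "data": {
  "series": [
    {"linear": [0, 0, 0.0004], "turn": 0},
    {"linear": [0, 0, 0.0004], "turn": 0},
    {"linear": [0, 0, 0.0003], "turn": 0},
    {"linear": [0, 0, 0], "turn": 0},
    {"linear": [0, 0, 0], "turn": 0}
  ]
}}

```text
t: 12.7
ee_pos: [416.8, -56.4, 75.7]
orientation: [-0.145, 3.137, -0.0]
ft_force: [4.2, -0.1, 3.8]
width: 13.8
grasp_force: 30.0
```

The bar is at the bottom. Now release and retreat straight up.

Request:
{"op": "arm_command", "data": {
  "series": [
    {"linear": [0, 0, 0], "turn": 0},
    {"linear": [0, 0, 0], "turn": 0},
    {"linear": [0, 0, 0], "turn": 0},
    {"linear": [0, 0, 0], "turn": 0},
    {"linear": [0, 0, 0], "turn": 0}
  ],
  "jaw": 0.2
}}

```text
t: 13.2
ee_pos: [415.7, -56.3, 75.1]
orientation: [0.145, -3.137, -0.0]
ft_force: [-0.0, -0.1, -0.3]
width: 50.0
grasp_force: 0.0
```

Request:
{"op": "arm_command", "data": {
  "series": [
    {"linear": [0, 0, -0.01], "turn": 0},
    {"linear": [0, 0, -0.02], "turn": 0},
    {"linear": [0, 0, -0.03], "turn": 0},
    {"linear": [0, 0, -0.04], "turn": 0},
    {"linear": [0, 0.02, -0.04], "turn": 0},
    {"linear": [0, 0.04, -0.02], "turn": 0},
    {"linear": [0, 0.045, 0], "turn": 0},
    {"linear": [0, 0.045, 0], "turn": 0},
    {"linear": [0, 0.04, 0], "turn": 0},
    {"linear": [0, 0, 0], "turn": 0}
  ]
}}

```text
t: 14.2
ee_pos: [398.1, 136.3, 236.2]
orientation: [-0.152, 3.137, 0.002]
ft_force: [-1.2, -0.3, 0.2]
width: 52.9
grasp_force: 0.0
```

```bash
python3 - <<'E'
from h import *
o=ctrl.get_obs();print(o['ee_pos'],o['ft_force'],o['width'])
c=cams();a=c['top'][3];b=c['side'][3]
C=np.zeros((560,800,3),np.uint8)
C[:480,:400]=cv2.resize(a[100:292,320:480],(400,480),interpolation=cv2.INTER_CUBIC);C[:400,400:]=cv2.resize(b[80:240,230:390],(400,400),interpolation=cv2.INTER_CUBIC);cv2.imwrite('pics/g4.png',C)
E
```

```text
[398.08829268 136.32945893 236.20755647] [-1.19612531 -0.30981007  0.20556023] 52.8569760177719
```

View pics/g4.png

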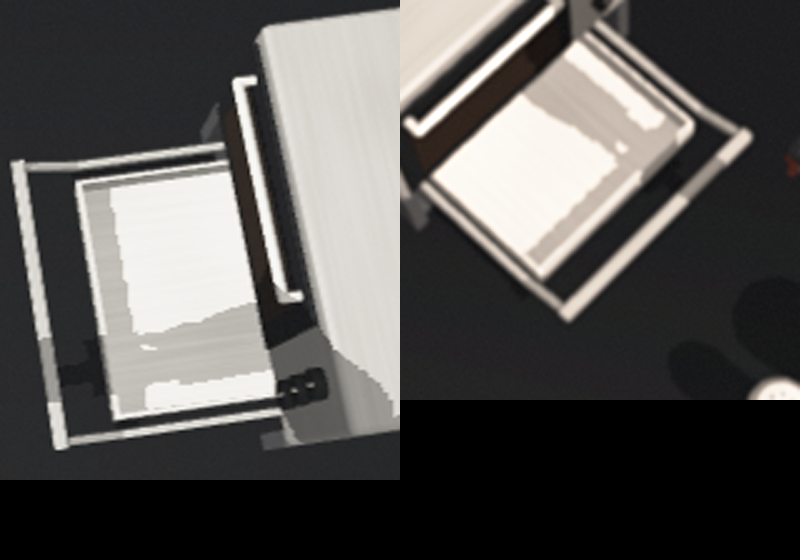

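The final pictures show the tray half out with its bar ends at top (327,165) and (344,278). The bar sits level, the gripper is clear, and the shaker is in place.

```bash
python3 -c "
from workcell import ctrl
print(ctrl.close_job())"
```

```text
the job is handed in; nothing more can be done
None
```

I slid the tray out with the bar held up and lowered the catch into the half-out notch; wrist force shows the bar fully down. I then let go and handed the job in at about 14 s. No result came back, and only the shaker was in view in the last picture to check.

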